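Hold the photometer's sprung cover at its red mark for the dark reading

ROBOT

A 6-joint arm with a two-finger parallel gripper is mounted at the origin on the work surface. World frame = base frame: x ahead of the robot, y to its left, z up, the work surface at z = 0. Lengths are in m, angles in rad, forces in N, time in s.
With the tool pointing down it reaches from about 0.3 to 0.775 m from the base axis. Payload 14.6 kg.
Tool frame: the origin (TCP) lies on the centre line of the jaws, within the pads' length; the fingertips stand ctrl.tcp_to_tips ahead of it and the grasp point (between the pads) lies 2 mm behind it (ctrl.tcp_to_tips is the distance from the TCP to the fingertips, in m); z points along the fingers, y is the line along which they close (so a half turn about z gives the same grasp; the last joint's range is limited). The gripper opens to 94 mm and grips with 3 to 60 N. Pads are 16 mm wide; open, the fingers measure 119 mm over their backs; the gripper's body (75 mm by 177 mm) begins 78 mm behind the grasp point.
Start: joints at [1.128, 0.3, 1.521, -0, 1.321, -0.067], TCP at [0.202, 0.512, 0.222] pointing down, gripper open.
Joint ranges: [-3.03, 3.03], [-0.79, 2.21], [0.23, 2.52], [-1.04, 4.18], [0, 3.07], [-2.55, 2.55]. Speed limits (rad/s): [2.22, 2.22, 2.57, 3.14, 3.14, 3.14].

INTERFACE

Orientations are given as [roll, pitch, yaw] about the fixed x, y, z axes, in that order (R = Rz(yaw) Ry(pitch) Rx(roll)).
In Python, from station import telemetry, viewer, hand_in, ctrl gives the robot as it stands.
- The arm moves only by the tool step_arm, never from a script. Its argument "plan" is a list of rows, each an object of numbers: "dx", "dy", "dz": the shift along the tool's x, y, z scaled (see below); "rx", "ry", "rz": the turn, a rotation vector about the tool's x, y, z scaled (see below); "claw": the closure, from 0 (fully open) to 1 (shut). In form: [{"dx": .., "dy": .., "dz": .., "rx": .., "ry": .., "rz": .., "claw": ..}, ...]. A call has 1 to 10 rows; each row shifts and turns the commanded pose from where the row before left it, along the tool's axes as they then stand; what a row does not reach is not made up. The controller multiplies each number of a shift by 0.1 m and each number of a turn by 90 degrees. A row lasts 1/10 s, in which the tool goes at most 50 mm and 8.59 degrees, less where a joint would pass 70% of its speed; a pose out of reach is approached as far as the arm can. A call with a number of a shift or a turn outside -1 to 1 is refused whole. A call with a gripper value outside its range is refused whole. The fingers move at their own pace and stop on an object; "grip_force" is the grip in N (left out, the last holds). Time passes only in rows, so rows that do not move let the fingers close. It gives the time, the measured TCP pose, the force, the opening and the grip force at its end, in the units of the state.
- telemetry.get_obs(): the state, without advancing time (a new reading comes with each control period).
- viewer.camera(name): name is "side" or "top" or "wrist"; returns a dict with "img" (400x640x3 uint8, red, green, blue), "z_map" (400x640 float32, m along the optical axis (not along the pixel's ray), 0 where there is no reading), "fx", "fy", "cx", "cy" (pixels), "dist" ([k1, k2, p1, p2, k3] as OpenCV has them; the pictures are not rectified), "R" (3x3) and "t" (3): a world point X has camera coordinates R X + t; the wrist camera has in their place "tool_from_camera" (4x4, takes a point from camera to tool coordinates, whose origin is the TCP and whose axes are the flange's). Camera axes: x right, y down, z forward; pixel columns grow to the right and rows downward; lengths in m; the calibration is good to about 2 mm. A picture is of the moment at which its call begins: read the wrist's pose just before it.
- hand_in(): hands the job in; it is judged then, once.
Trained networks look in a picture, given as the dict that the camera call returned (one of the last four; its "shot" number tells which), for a name from the list of things; names that differ only in an ending like _2 or _b are one class to them, and where a whole thing is asked for, a point or a joint stands for the part that bears it (a point fixed in the world has none). Each returns a list of dicts, best first, with "score" (0 to 1); they miss things now and then, are a little off and sometimes report something else, mostly with a low value. They report only what shows in the picture. A call takes as long as a camera call.
- viewer.recognise(target, picture): "rect" ([left, top, right, bottom] in pixels, round what is visible of it).
The state is a dict: "time_s": time; "qpos": joint angles; "joint_vel": joint speeds; "tau": joint torques, N m; "ee_pos": TCP position; "eef_rot": TCP orientation; "force": force on the tool from outside, world axes, zero at the start; "moment": the same for the moment, N m; "grip_width": finger opening in m; "grip_force": force on a finger pad.
Only numpy, scipy, OpenCV 4.12 (cv2) and the standard library are available. Lean on these libraries where they do the work, as an engineer would, in place of code of your own. Each camera call takes 0.05 s, during which the arm holds its last target. There are 200 camera calls.

TASK

Get the bench photometer ready for its dark reading: first, with the black cover shut, push the red knob of the cell carriage in until you feel that it is fully home against its stop. Then take the sprung cover by its bar handle, raise it until its white pointers stand at the red marks on the angle discs, without swinging it well past them, and finish holding it there steadily in the fingers (it falls shut if released). Leave the glassware, pipettes, plate and cell stand around it where they are.

Things in the scene. Friction and masses are not known exactly. Their poses are not given: they have to be found in the camera images.
- photometer: blue-grey bench photometer, fixed: case 240 mm deep (x) x 280 mm wide (y), top 95 mm above the bench; the front faces -x. Origin at the centre of its underside; x points from its front to its back, y to its left half (seen from the robot), where cover and rod are; z up. The right half of the top carries a read-out that rises to about 130 mm, a dial and keys
- rod_knob (a point): centre of the front face of the red knob of the cell-carriage push rod: a round knob 26 mm in diameter and 16 mm thick (it reaches 16 mm from this point towards the case), axis level along the photometer's x, 50 mm above the bench. It stands out of the case front and slides towards +x (into the case) against about 1.5 N of friction, stays where it is left, and has 15 to 35 mm to go to a hard stop, which must be felt; fully home, the knob still stands clear of the case
- cover_handle (a point): centre of the cover's round steel bar handle: 12 mm in diameter, 84 mm long along the photometer's y, on two posts, 34 mm above the cover's top face and 20 mm behind its front edge; 145 mm above the bench while the cover is shut, and there 118 mm in front of the hinge line (-x) and 45 mm above it. The cover is black, 136 mm deep, 132 mm wide, 16 mm thick
- cover_hinge (a point): middle of the cover's hinge line, fixed on the photometer 100 mm above the bench; the line runs along the photometer's y. The handle moves about it on an arc, up and back
- cover_pointer (a point): tip region of the white pointer on the cover's left edge, 67 mm from the hinge line (another like it on the right edge)
- red_mark (a point): red dark-reading mark (there the shutter under the cover has dropped, but room light does not yet reach the cells) on the rim of the left angle disc (aluminium half-disc of 58 mm radius standing beside the cover about the hinge line; one on each side, black ticks every 0.2 rad). With the cover at the mark, the white pointer lies on the line from the hinge through this mark
- cover (a joint): angle of the cover in rad: 0 shut, grows as the front edge rises; the red mark is at 0.60. A spring pulls it shut: about 3.5 N at the handle when shut, 6 N at the mark (cover's weight included); the cover weighs about 0.2 kg
- bottle_a_mid (a point): amber dropper bottle 32 mm in diameter, 66 mm tall, standing in a glass dish (90 mm across, 13 mm high) close before the photometer's front right; point half-way up. Bystander
- bottle_b_mid (a point): amber dropper bottle like the other, in a dish to the left of the photometer; point half-way up. Bystander
- beaker: glass beaker 72 mm across, 95 mm tall, right of the photometer; origin under its centre. Bystander
- pipette_a: pipette with black handle and yellow button, lying, 245 mm long, 24 mm wide and high; origin on the underside near the middle of its length, x towards its white tip. Bystander on the left
- pipette_b: same with a blue button, on the right. Bystander
- well_plate: white agglutination plate 128 x 86 x 8 mm; origin under its centre. Bystander, on the left nearer the robot
- cell_stand: blue cell stand 60 x 30 x 24 mm with three glass cells, 49 mm tall in all, beside the photometer's right side; origin under its centre. Bystander

How it is judged:
By the outcome, as a careful person would: the job done as asked, in the order asked, and still so for the second after the job is handed in, while the arm keeps its last pose, push and grip.
It also fails if it takes over 51 s, if anything falls off the work surface, if the arm or the gripper's body presses on something with over 40 N, if the wrist force passes 120 N, or if a joint passes its speed limit or range.

## Working session

There is one attempt and no reset: what is moved stays moved. The work goes in short steps, Python scripts to look and compute and a tool call to move; the robot and the scene stay as the last step left them, time stands still between calls to the robot, and variables do not carry over. Pictures are saved under pics/ and viewed, at most 10 in all, crops included, and the job is handed in when it is done.

Besides the shell and the picture viewer there is one more tool, called after "Call:" as name(argument=value, ...) on one line, values as JSON. step_arm: Moves the arm, as the interface text tells. Shifts and turns lie within -1 to 1; 1 stands for 0.1 m of shift or 90 degrees of turn. Its arguments: {"type":"object","properties":{"plan":{"type":"array"},"grip_force":{"type":"number"}},"required":["plan"]}

```bash
mkdir -p pics; ls; cat > h.py <<'E'
import numpy as np, cv2
from scipy.spatial.transform import Rotation as Ro
from station import telemetry, viewer, hand_in, ctrl
def ext(p,o=None):
    "world_from_camera"
    if "R" in p:
        R=np.array(p["R"]);t=np.array(p["t"]);return R.T,-R.T@t
    T=np.array(p["tool_from_camera"]);W=Ro.from_euler("xyz",o["eef_rot"]).as_matrix()
    return W@T[:3,:3],W@T[:3,3]+np.array(o["ee_pos"])
def K(p): return np.array([[p["fx"],0,p["cx"]],[0,p["fy"],p["cy"]],[0,0,1.]])
def ray(p,uv,o=None):
    q=cv2.undistortPoints(np.array([[uv]],float),K(p),np.array(p["dist"],float))[0,0]
    A,c=ext(p,o);return c,A@np.array([q[0],q[1],1.])
def w3(p,uv,o=None,r=2):
    u,v=map(int,map(round,uv));z=p["z_map"][v-r:v+r+1,u-r:u+r+1];z=z[z>0]
    c,d=ray(p,uv,o);return c+d*np.median(z) if len(z) else None
def px(p,X,o=None):
    A,c=ext(p,o);x=A.T@(np.array(X)-c)
    return cv2.projectPoints(x.reshape(1,1,3),np.zeros(3),np.zeros(3),K(p),np.array(p["dist"],float))[0].ravel()
def tri(rs):
    M=np.zeros((3,3));b=np.zeros(3)
    for c,d in rs:
        d=d/np.linalg.norm(d);P=np.eye(3)-np.outer(d,d);M+=P;b+=P@c
    return np.linalg.solve(M,b)
def save(p,n): cv2.imwrite("pics/"+n+".png",p["img"][:,:,::-1])
E
python3 - <<'E'
from h import *
o=telemetry.get_obs();print(o,ctrl.tcp_to_tips)
for n in ["side","top"]:
    p=viewer.camera(n);save(p,n+"0");print(n,ext(p)[1],ext(p)[0][:,2])
    for t in ["photometer","rod_knob","cover_handle","cover_pointer","red_mark"]:
        for d in viewer.recognise(t,p)[:2]:
            r=d["rect"];uv=((r[0]+r[2])/2,(r[1]+r[3])/2);print(t,round(d["score"],2),np.round(r),w3(p,uv))
E
```

```text
pics
{'time_s': 0.0, 'qpos': array([ 1.12838914e+00,  3.00475487e-01,  1.52157266e+00,  1.92273596e-05,
        1.32070571e+00, -6.65955335e-02]), 'joint_vel': array([ 1.46247172e-04, -1.23610247e-03,  4.85937070e-05, -3.82580701e-05,
       -2.68075935e-03,  2.96720338e-04]), 'tau': array([-3.29980794e-04, -5.31811166e+01, -3.52729332e+01,  7.07349926e-02,
        2.45210849e-02, -1.16248375e-04]), 'ee_pos': array([0.20175774, 0.51139859, 0.22188748]), 'eef_rot': array([-3.14043527e+00, -9.58558845e-05,  2.76577618e+00]), 'force': array([ 0.81827884, -0.70899361,  0.05616988]), 'moment': array([-0.05573447, -0.04934557, -0.0139944 ]), 'grip_force': 0.0, 'grip_width': 0.09351934561937683} 0.017
side [ 0.2570395  -0.94767566  0.83957652] [ 0.20936045  0.77747479 -0.59304397]
photometer 0.96 [300. 154. 429. 265.] [ 0.6206923  -0.069719    0.09567757]
rod_knob 0.62 [299. 202. 321. 211.] [0.49561603 0.03062476 0.05219913]
cover_handle 0.96 [327. 168. 381. 204.] [0.61772973 0.01932445 0.11354825]
cover_handle 0.48 [241. 132. 248. 164.] [0.35584044 0.44739574 0.02231273]
cover_pointer 0.83 [329. 169. 383. 205.] [0.62346788 0.01398349 0.11190481]
red_mark 0.64 [299. 151. 425. 265.] [ 0.61755799 -0.06072033  0.09542674]
top [ 0.37704615 -0.00602145  1.73947052] [ 0.08708864  0.0168612  -0.99605786]
photometer 0.56 [293. 129. 381. 221.] [ 0.6155423  -0.02974174  0.11308758]
rod_knob 0.54 [313. 208. 323. 222.] [0.4856587  0.03260228 0.05577772]
cover_handle 0.69 [302. 144. 345. 190.] [0.641325   0.01366894 0.11466745]
cover_pointer 0.65 [294. 148. 348. 190.] [0.63394468 0.02308752 0.11381646]
red_mark 0.63 [292. 130. 382. 222.] [ 0.61129982 -0.02945651  0.1127691 ]
```

```bash
python3 - <<'E'
import cv2,numpy as np
a=cv2.imread("pics/side0.png")[110:310,200:500];b=cv2.imread("pics/top0.png")[100:260,240:430]
a=cv2.resize(a,(800,533),interpolation=2);b=cv2.resize(b,(713,600),interpolation=2)
cv2.imwrite("pics/s1.png",a);cv2.imwrite("pics/t1.png",b)
E
```

```text
(no output)
```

View pics/s1.png

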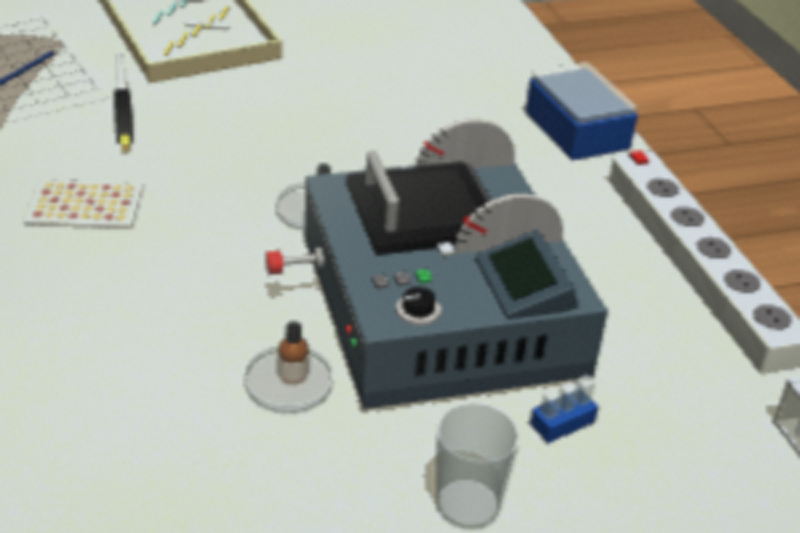

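View pics/t1.png

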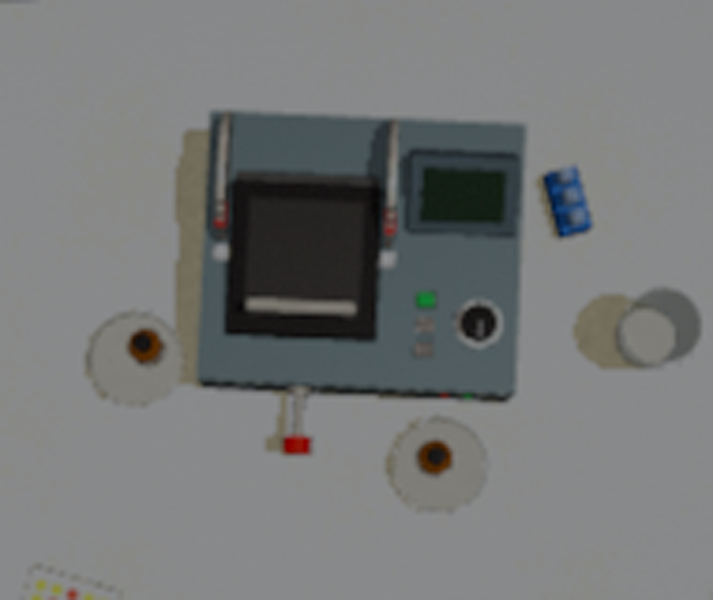

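Side view: the red knob is at about px (303,208), the cover is shut, and the bar handle runs from about (338,168) to (348,194). Top view: the knob is at (319,219), the bar runs (306,181)–(335,182), and the photometer is turned slightly clockwise. Next I'll segment both for numbers.

```bash
cat >> h.py <<'E'
def cloud(p,o=None):
    v,u=np.mgrid[0:400,0:640];uv=np.stack([u.ravel(),v.ravel()],1).astype(float)
    q=cv2.undistortPoints(uv[:,None],K(p),np.array(p["dist"],float))[:,0]
    A,c=ext(p,o);z=p["z_map"].reshape(-1,1)
    X=c+(np.c_[q,np.ones(len(q))]*z)@A.T;X[z[:,0]<=0]=np.nan
    return X
def red(p): 
    i=p["img"].reshape(-1,3).astype(int);return (i[:,0]>1.9*i[:,1])&(i[:,0]>1.9*i[:,2])&(i[:,0]>70)
def stats(p,o=None):
    X=cloud(p,o);near=(np.abs(X[:,0]-.58)<.15)&(np.abs(X[:,1]-.0)<.2)
    k=red(p)&(X[:,2]<.075)&(X[:,2]>.03)&near&(X[:,0]<.53)
    if k.sum():print("knob",k.sum(),X[k].min(0).round(4),X[k].mean(0).round(4),X[k].max(0).round(4))
    h=(X[:,2]>.136)&(X[:,2]<.16)&near&(X[:,0]<.61)&(X[:,1]>-.06)
    Y=X[h]
    if len(Y)>5:
        m=np.median(Y,0);Y=Y[np.abs(Y[:,0]-m[0])<.025]
        s=np.polyfit(Y[:,1],Y[:,0],1);print("handle",len(Y),Y.min(0).round(4),Y.mean(0).round(4),Y.max(0).round(4),"dx/dy",s)
    c=(X[:,2]>.088)&(X[:,2]<.101)&near
    Y=X[c];r=cv2.minAreaRect(Y[:,:2].astype(np.float32)) if c.sum()>9 else None;print("case top",r)
E
python3 - <<'E'
from h import *
for n in ["side","top"]:
    p=viewer.camera(n);print(n);stats(p)
E
```

```text
side
knob 40 [ 0.4652 -0.1098  0.0497] [0.4792 0.0029 0.0591] [0.5196 0.0326 0.0671]
handle 108 [ 0.5783 -0.0234  0.1363] [0.5836 0.0174 0.148 ] [0.5928 0.0704 0.1544] dx/dy [0.01860501 0.58329177]
case top ((0.6267373561859131, -0.026001960039138794), (0.2858761250972748, 0.21449065208435059), 88.18303680419922)
top
knob 41 [ 0.4554 -0.1059  0.0413] [ 0.4728 -0.015   0.057 ] [0.5218 0.0391 0.0683]
handle 112 [ 0.583  -0.0228  0.1378] [0.5901 0.0249 0.1503] [0.5973 0.0705 0.1594] dx/dy [0.03727354 0.58921936]
case top ((0.6293821930885315, -0.026663020253181458), (0.28036555647850037, 0.20810659229755402), 88.02326202392578)
```

Call:
step_arm(plan=[{"rz": -0.0726}, {"rz": -0.0726}, {"rz": -0.0726}, {"dx": -0.165, "dy": -0.365}, {"dx": -0.165, "dy": -0.365}, {"dx": -0.165, "dy": -0.365}, {"dx": -0.165, "dy": -0.365}, {"dx": -0.165, "dy": -0.365}, {"dx": -0.165, "dy": -0.365}, {"dx": -0.165, "dy": -0.365, "claw": 1}], grip_force=20)

```text
$.plan[0]: bad value
```

Call:
step_arm(plan=[{"dx": -0.165, "dy": -0.365, "claw": 1}, {"dx": -0.165, "dy": -0.365, "claw": 1}, {"dx": -0.165, "dy": -0.365, "claw": 1}, {"dx": -0.165, "dy": -0.365, "claw": 1}, {"dx": -0.165, "dy": -0.365, "claw": 1}, {"dx": -0.165, "dy": -0.365, "claw": 1}, {"claw": 1}, {"claw": 1}])

```text
$.plan[0]: bad value
```

```bash
python3 - <<'E'
from h import *
o=telemetry.get_obs();p=viewer.camera("wrist");save(p,"w1")
print(o["ee_pos"],o["eef_rot"],o["qpos"],o["force"],o["grip_width"]);print(np.round(p["tool_from_camera"],3));stats(p,o)
for t in ["rod_knob","cover_handle"]:
    for d in viewer.recognise(t,p)[:2]:print(t,d["score"],d["rect"])
E
```

```text
[0.20186749 0.51160124 0.22244542] [-3.14156838e+00  2.05564701e-07  2.76577570e+00] [ 1.12837596e+00  2.99903526e-01  1.52099582e+00 -1.87880094e-06
  1.32071751e+00 -6.66029500e-02] [ 0.29392746 -0.57147866  0.58554356] 0.09413309614585508
[[ 0.    -0.971 -0.239  0.068]
 [ 1.     0.     0.    -0.   ]
 [-0.    -0.239  0.971 -0.162]
 [ 0.     0.     0.     1.   ]]
case top None
```

View pics/w1.png

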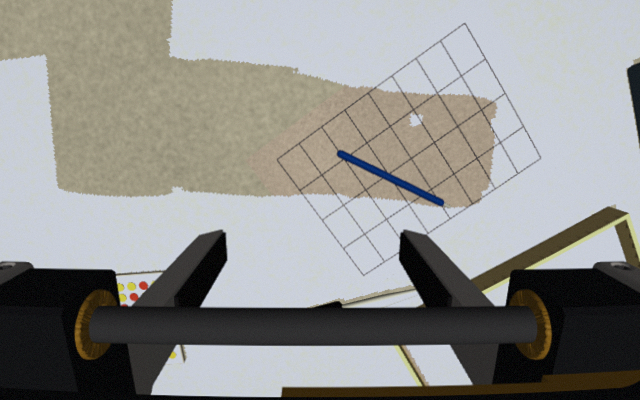

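The call was refused because every row needs all keys. The wrist picture shows only bench and sheet: the camera sits on the tool's +x side, so I'll work with yaw ≈ -0.03 to see ahead.

Call:
step_arm(plan=[{"dx": -0.27, "dy": -0.291, "dz": 0, "rx": 0, "ry": 0, "rz": 0, "claw": 0}, {"dx": -0.27, "dy": -0.291, "dz": 0, "rx": 0, "ry": 0, "rz": 0, "claw": 0}, {"dx": -0.27, "dy": -0.291, "dz": 0, "rx": 0, "ry": 0, "rz": 0, "claw": 0}, {"dx": -0.27, "dy": -0.291, "dz": 0, "rx": 0, "ry": 0, "rz": 0, "claw": 0}, {"dx": -0.27, "dy": -0.291, "dz": 0, "rx": 0, "ry": 0, "rz": 0, "claw": 0}, {"dx": -0.27, "dy": -0.291, "dz": 0, "rx": 0, "ry": 0, "rz": 0, "claw": 0}, {"dx": -0.27, "dy": -0.291, "dz": 0, "rx": 0, "ry": 0, "rz": 0, "claw": 0}, {"dx": -0.27, "dy": -0.291, "dz": 0, "rx": 0, "ry": 0, "rz": 0, "claw": 0}, {"dx": -0.27, "dy": -0.291, "dz": 0, "rx": 0, "ry": 0, "rz": 0, "claw": 0}, {"dx": -0.27, "dy": -0.291, "dz": 0, "rx": 0, "ry": 0, "rz": 0, "claw": 0}], grip_force=20)

```text
time_s: 1.85
ee_pos: [0.3465, 0.1403, 0.2227]
eef_rot: [3.141, 0.001, 2.766]
force: [0.3, 0.4, 0.0]
grip_width: 0.0943
grip_force: 0.0
```

Call:
step_arm(plan=[{"dx": -0.27, "dy": -0.291, "dz": 0, "rx": 0, "ry": 0, "rz": 0, "claw": 0}, {"dx": -0.27, "dy": -0.291, "dz": 0, "rx": 0, "ry": 0, "rz": 0, "claw": 0}, {"dx": -0.27, "dy": -0.291, "dz": 0, "rx": 0, "ry": 0, "rz": 0, "claw": 0}, {"dx": 0, "dy": 0, "dz": 0, "rx": 0, "ry": 0, "rz": 0.0938, "claw": 1}, {"dx": 0, "dy": 0, "dz": 0, "rx": 0, "ry": 0, "rz": 0.0938, "claw": 1}, {"dx": 0, "dy": 0, "dz": 0, "rx": 0, "ry": 0, "rz": 0.0938, "claw": 1}, {"dx": 0, "dy": 0, "dz": 0, "rx": 0, "ry": 0, "rz": 0.0938, "claw": 1}, {"dx": 0, "dy": 0, "dz": 0, "rx": 0, "ry": 0, "rz": 0.0938, "claw": 1}, {"dx": 0, "dy": 0, "dz": 0, "rx": 0, "ry": 0, "rz": 0.0938, "claw": 1}, {"dx": 0, "dy": 0, "dz": 0, "rx": 0, "ry": 0, "rz": 0.0938, "claw": 1}])

```text
time_s: 2.85
ee_pos: [0.3895, 0.0309, 0.2226]
eef_rot: [3.141, 0.0, 1.728]
force: [0.5, -0.5, 0.1]
grip_width: 0.0417
grip_force: 0.0
```

Call:
step_arm(plan=[{"dx": 0, "dy": 0, "dz": 0, "rx": 0, "ry": 0, "rz": 0.0938, "claw": 1}, {"dx": 0, "dy": 0, "dz": 0, "rx": 0, "ry": 0, "rz": 0.0938, "claw": 1}, {"dx": 0, "dy": 0, "dz": 0, "rx": 0, "ry": 0, "rz": 0.0938, "claw": 1}, {"dx": 0, "dy": 0, "dz": 0, "rx": 0, "ry": 0, "rz": 0.0938, "claw": 1}, {"dx": 0, "dy": 0, "dz": 0, "rx": 0, "ry": 0, "rz": 0.0938, "claw": 1}, {"dx": 0, "dy": 0, "dz": 0, "rx": 0, "ry": 0, "rz": 0.0938, "claw": 1}, {"dx": 0, "dy": 0, "dz": 0, "rx": 0, "ry": 0, "rz": 0.0938, "claw": 1}, {"dx": 0, "dy": 0, "dz": 0, "rx": 0, "ry": 0, "rz": 0.0938, "claw": 1}, {"dx": 0, "dy": 0, "dz": 0, "rx": 0, "ry": 0, "rz": 0.0938, "claw": 1}, {"dx": 0, "dy": 0, "dz": 0, "rx": 0, "ry": 0, "rz": 0.0938, "claw": 1}])

```text
time_s: 3.85
ee_pos: [0.3895, 0.0309, 0.2225]
eef_rot: [3.142, -0.0, 0.255]
force: [0.1, 0.3, -0.6]
grip_width: 0.0008
grip_force: 0.0
```

Call:
step_arm(plan=[{"dx": 0, "dy": 0, "dz": 0, "rx": 0, "ry": 0, "rz": 0.0938, "claw": 1}, {"dx": 0, "dy": 0, "dz": 0, "rx": 0, "ry": 0, "rz": 0.0938, "claw": 1}, {"dx": 0, "dy": 0, "dz": 0, "rx": 0, "ry": 0, "rz": 0, "claw": 1}])

```text
time_s: 4.15
ee_pos: [0.3895, 0.0309, 0.2225]
eef_rot: [-3.142, -0.0, -0.036]
force: [0.4, 0.4, -1.6]
grip_width: 0.0007
grip_force: 0.0
```

```bash
python3 - <<'E'
from h import *
o=telemetry.get_obs();p=viewer.camera("wrist");save(p,"w2")
print(o["time_s"],o["ee_pos"],o["eef_rot"],o["qpos"],o["force"],o["grip_width"]);stats(p,o)
for t in ["rod_knob","cover_handle"]:
    for d in viewer.recognise(t,p)[:2]:print(t,d["score"],d["rect"])
E
```

```text
4.15 [0.38952678 0.03090372 0.22253964] [-3.14155980e+00 -2.13885531e-04 -3.61987170e-02] [-1.46510167e-02 -6.52790330e-02  1.92887243e+00  2.94961328e-05
  1.27778471e+00  1.59233551e+00] [ 0.44628609  0.38278787 -1.58964959] 0.0006944911220415866
knob 912 [ 0.451  -0.1045  0.0405] [ 0.4723 -0.0281  0.0544] [0.5207 0.0423 0.0672]
case top ((0.5330234169960022, -0.022532746195793152), (0.28098055720329285, 0.026242364197969437), 88.56949615478516)
rod_knob 0.95 [296.9, 44.1, 322.0, 109.6]
```

View pics/w2.png

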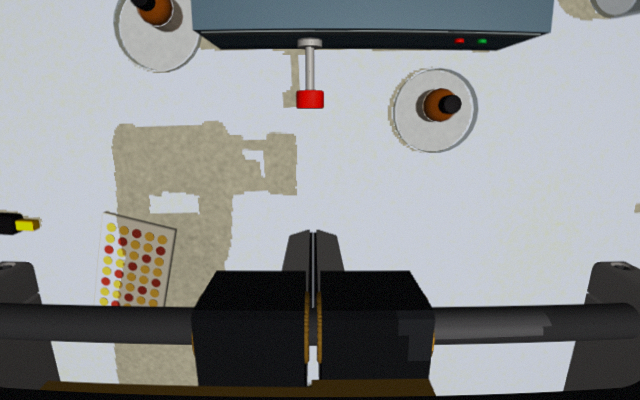

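Knob at px (310,99), ahead of the closed fingers; the front bottle (440,103) is well to the right.

```bash
python3 - <<'E'
from h import *
o=telemetry.get_obs();p=viewer.camera("wrist");X=cloud(p,o)
k=red(p)&(abs(X[:,1]-.03)<.03)&(X[:,2]>.03)&(X[:,0]<.53)
Y=X[k];print(k.sum(),np.percentile(Y,[2,50,98],axis=0).round(4))
t=viewer.camera("top");X2=cloud(t);k2=red(t)&(abs(X2[:,1]-.03)<.03)&(X2[:,2]>.03)&(X2[:,0]<.53)
I=np.argwhere(k.reshape(400,640)).mean(0)[::-1];J=np.argwhere(k2.reshape(400,640)).mean(0)[::-1]
print(I,J,"tri",tri([ray(p,I,o),ray(t,J)]))
R=Ro.from_euler("xyz",o["eef_rot"]).as_matrix();print("tool axes",R.T@(Y.mean(0)-o["ee_pos"]))
E
```

```text
483 [[0.4665 0.0181 0.0536]
 [0.4738 0.0301 0.0607]
 [0.4812 0.0419 0.0633]]
[310.33333333  98.6252588 ] [318.61538462 218.34615385] tri [0.47184173 0.0292836  0.1170138 ]
tool axes [ 0.08430854 -0.00155099  0.16246853]
```

Call:
step_arm(plan=[{"dx": 0, "dy": -0.015, "dz": 0.34, "rx": 0, "ry": 0, "rz": 0, "claw": 1}, {"dx": 0, "dy": 0, "dz": 0.34, "rx": 0, "ry": 0, "rz": 0, "claw": 1}, {"dx": 0, "dy": 0, "dz": 0.34, "rx": 0, "ry": 0, "rz": 0, "claw": 1}, {"dx": 0, "dy": 0, "dz": 0.34, "rx": 0, "ry": 0, "rz": 0, "claw": 1}, {"dx": 0, "dy": 0, "dz": 0.335, "rx": 0, "ry": 0, "rz": 0, "claw": 1}, {"dx": 0.15, "dy": 0, "dz": 0, "rx": 0, "ry": 0, "rz": 0, "claw": 1}, {"dx": 0.15, "dy": 0, "dz": 0, "rx": 0, "ry": 0, "rz": 0, "claw": 1}, {"dx": 0.15, "dy": 0, "dz": 0, "rx": 0, "ry": 0, "rz": 0, "claw": 1}, {"dx": 0.1, "dy": 0, "dz": 0, "rx": 0, "ry": 0, "rz": 0, "claw": 1}, {"dx": 0, "dy": 0, "dz": 0, "rx": 0, "ry": 0, "rz": 0, "claw": 1}])

```text
time_s: 5.4
ee_pos: [0.4452, 0.0305, 0.0529]
eef_rot: [3.142, -0.0, -0.033]
force: [0.5, 0.2, -0.0]
grip_width: 0.0002
grip_force: 0.0
```

Call:
step_arm(plan=[{"dx": 0.03, "dy": 0, "dz": 0, "rx": 0, "ry": 0, "rz": 0, "claw": 1}, {"dx": 0.03, "dy": 0, "dz": 0, "rx": 0, "ry": 0, "rz": 0, "claw": 1}, {"dx": 0.03, "dy": 0, "dz": 0, "rx": 0, "ry": 0, "rz": 0, "claw": 1}, {"dx": 0.03, "dy": 0, "dz": 0, "rx": 0, "ry": 0, "rz": 0, "claw": 1}, {"dx": 0.03, "dy": 0, "dz": 0, "rx": 0, "ry": 0, "rz": 0, "claw": 1}])

```text
time_s: 5.9
ee_pos: [0.4596, 0.03, 0.053]
eef_rot: [3.142, 0.0, -0.034]
force: [-1.2, 0.6, 1.7]
grip_width: 0.0002
grip_force: 0.9
```

```bash
python3 - <<'E'
from h import *
o=telemetry.get_obs();p=viewer.camera("wrist");save(p,"w3");print(o["ee_pos"],o["force"],o["moment"])
E
```

```text
[0.4595613  0.03002764 0.05297843] [-1.20655349  0.55330115  1.73132978] [0.00104374 0.43530216 0.03257958]
```

View pics/w3.png

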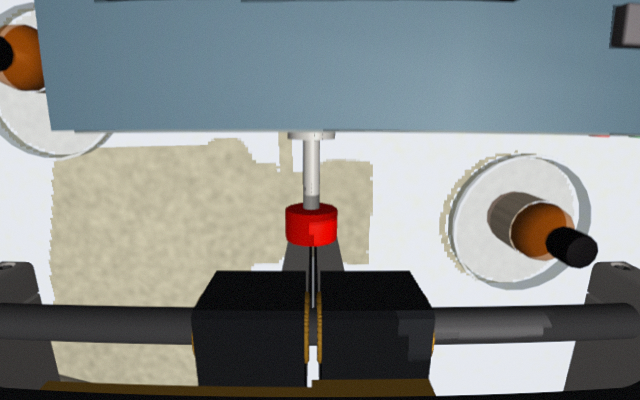

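The fingers touch the knob, centred at (311,222). Now I push in small steps and watch the force.

Call:
step_arm(plan=[{"dx": 0.02, "dy": 0, "dz": 0, "rx": 0, "ry": 0, "rz": 0, "claw": 1}, {"dx": 0.02, "dy": 0, "dz": 0, "rx": 0, "ry": 0, "rz": 0, "claw": 1}, {"dx": 0.02, "dy": 0, "dz": 0, "rx": 0, "ry": 0, "rz": 0, "claw": 1}, {"dx": 0.02, "dy": 0, "dz": 0, "rx": 0, "ry": 0, "rz": 0, "claw": 1}, {"dx": 0.02, "dy": 0, "dz": 0, "rx": 0, "ry": 0, "rz": 0, "claw": 1}])

```text
time_s: 6.45
ee_pos: [0.4696, 0.0297, 0.0529]
eef_rot: [3.142, 0.0, -0.034]
force: [-1.6, -1.1, 0.5]
grip_width: 0.0005
grip_force: 0.8
```

Call:
step_arm(plan=[{"dx": 0.015, "dy": 0, "dz": 0, "rx": 0, "ry": 0, "rz": 0, "claw": 1}, {"dx": 0.015, "dy": 0, "dz": 0, "rx": 0, "ry": 0, "rz": 0, "claw": 1}])

```text
time_s: 6.65
ee_pos: [0.4726, 0.0296, 0.0529]
eef_rot: [3.142, 0.0, -0.034]
force: [-1.1, -0.4, -0.4]
grip_width: 0.0003
grip_force: 0.8
```

Call:
step_arm(plan=[{"dx": 0.015, "dy": 0, "dz": 0, "rx": 0, "ry": 0, "rz": 0, "claw": 1}, {"dx": 0.015, "dy": 0, "dz": 0, "rx": 0, "ry": 0, "rz": 0, "claw": 1}])

```text
time_s: 6.85
ee_pos: [0.4756, 0.0295, 0.0529]
eef_rot: [3.142, 0.0, -0.034]
force: [-0.6, -0.3, 0.5]
grip_width: 0.0004
grip_force: 0.8
```

Call:
step_arm(plan=[{"dx": 0.015, "dy": 0, "dz": 0, "rx": 0, "ry": 0, "rz": 0, "claw": 1}, {"dx": 0.015, "dy": 0, "dz": 0, "rx": 0, "ry": 0, "rz": 0, "claw": 1}])

```text
time_s: 7.05
ee_pos: [0.4786, 0.0294, 0.0529]
eef_rot: [3.142, 0.0, -0.034]
force: [-1.8, -0.3, -1.3]
grip_width: 0.0006
grip_force: 0.8
```

Call:
step_arm(plan=[{"dx": 0.015, "dy": 0, "dz": 0, "rx": 0, "ry": 0, "rz": 0, "claw": 1}, {"dx": 0.015, "dy": 0, "dz": 0, "rx": 0, "ry": 0, "rz": 0, "claw": 1}])

```text
time_s: 7.25
ee_pos: [0.4816, 0.0292, 0.0529]
eef_rot: [3.142, 0.0, -0.034]
force: [-1.2, -1.4, -1.8]
grip_width: 0.0001
grip_force: 0.8
```

Call:
step_arm(plan=[{"dx": 0.015, "dy": 0, "dz": 0, "rx": 0, "ry": 0, "rz": 0, "claw": 1}])

```text
time_s: 7.35
ee_pos: [0.4831, 0.0292, 0.0529]
eef_rot: [3.142, 0.0, -0.034]
force: [-1.8, -0.6, -0.8]
grip_width: 0.0004
grip_force: 0.8
```

Call:
step_arm(plan=[{"dx": 0.015, "dy": 0, "dz": 0, "rx": 0, "ry": 0, "rz": 0, "claw": 1}])

```text
time_s: 7.45
ee_pos: [0.4846, 0.0292, 0.0529]
eef_rot: [3.142, 0.0, -0.034]
force: [-1.3, -1.5, -1.0]
grip_width: 0.0003
grip_force: 0.8
```

Call:
step_arm(plan=[{"dx": 0.015, "dy": 0, "dz": 0, "rx": 0, "ry": 0, "rz": 0, "claw": 1}])

```text
time_s: 7.55
ee_pos: [0.4861, 0.0291, 0.0529]
eef_rot: [3.142, 0.0, -0.034]
force: [-2.1, -1.1, -1.1]
grip_width: 0.0005
grip_force: 0.8
```

Call:
step_arm(plan=[{"dx": 0.015, "dy": 0, "dz": 0, "rx": 0, "ry": 0, "rz": 0, "claw": 1}])

```text
time_s: 7.65
ee_pos: [0.4864, 0.0291, 0.0529]
eef_rot: [3.142, 0.003, -0.034]
force: [-19.9, -2.3, 14.6]
grip_width: 0.0004
grip_force: 9.9
```

Call:
step_arm(plan=[{"dx": 0.015, "dy": 0, "dz": 0, "rx": 0, "ry": 0, "rz": 0, "claw": 1}])

```text
time_s: 7.75
ee_pos: [0.4865, 0.0291, 0.0528]
eef_rot: [3.141, 0.007, -0.034]
force: [-31.6, -0.5, 24.9]
grip_width: 0.0006
grip_force: 16.0
```

Stop felt: the knob halted at TCP x = 0.4865 with force jumping to over 30 N after about 29 mm of travel. Now I back off, rise and look at the handle.

Call:
step_arm(plan=[{"dx": -0.15, "dy": 0, "dz": 0, "rx": 0, "ry": 0, "rz": 0, "claw": 1}, {"dx": -0.2, "dy": 0, "dz": 0, "rx": 0, "ry": 0, "rz": 0, "claw": 1}, {"dx": -0.15, "dy": 0, "dz": -0.3, "rx": 0, "ry": 0, "rz": 0, "claw": 1}, {"dx": 0, "dy": 0, "dz": -0.45, "rx": 0, "ry": 0, "rz": 0, "claw": 1}, {"dx": 0, "dy": 0, "dz": -0.45, "rx": 0, "ry": 0, "rz": 0, "claw": 1}, {"dx": 0, "dy": 0, "dz": -0.45, "rx": 0, "ry": 0, "rz": 0, "claw": 0}, {"dx": 0, "dy": 0, "dz": -0.45, "rx": 0, "ry": 0, "rz": 0, "claw": 0}, {"dx": 0.3, "dy": 0, "dz": 0, "rx": 0, "ry": 0, "rz": 0, "claw": 0}, {"dx": 0.3, "dy": 0, "dz": 0, "rx": 0, "ry": 0, "rz": 0, "claw": 0}, {"dx": 0, "dy": 0, "dz": 0, "rx": 0, "ry": 0, "rz": 0, "claw": 0}])

```text
time_s: 8.75
ee_pos: [0.5011, 0.0286, 0.2627]
eef_rot: [-3.141, -0.001, -0.034]
force: [0.4, 0.8, -0.4]
grip_width: 0.0371
grip_force: 0.0
```

```bash
python3 - <<'E'
from h import *
o=telemetry.get_obs();p=viewer.camera("wrist");save(p,"w4");print(o["ee_pos"],o["eef_rot"],o["force"],o["grip_width"]);stats(p,o)
for d in viewer.recognise("cover_handle",p)[:2]:print(d["score"],d["rect"])
E
```

```text
[0.50112406 0.02862723 0.26273979] [-3.14142042e+00 -7.52479733e-04 -3.38206557e-02] [ 0.43345992  0.77453163 -0.43444105] 0.03712233352559224
knob 649 [ 0.4524 -0.1054  0.0402] [ 0.4884 -0.0277  0.0535] [0.513  0.0407 0.0691]
handle 2049 [ 0.5798 -0.0217  0.1437] [0.5869 0.0258 0.149 ] [0.5945 0.073  0.1524] dx/dy [0.03414884 0.58598435]
case top ((0.5952959060668945, -0.024846449494361877), (0.281681627035141, 0.14775145053863525), 88.62400817871094)
0.75 [217.0, 1.5, 406.3, 122.4]
```

View pics/w4.png

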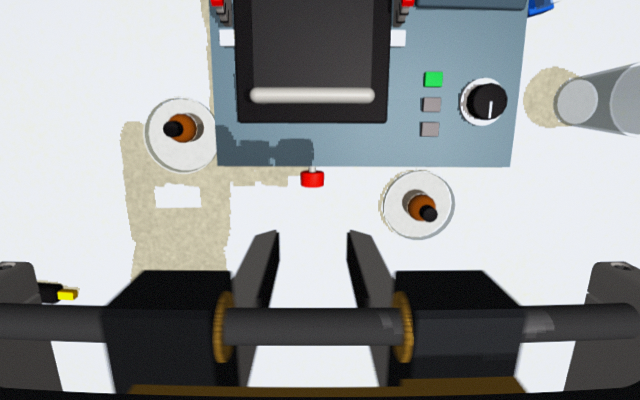

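The knob stays home against the case side at (312,179), and the bar runs (252,95)–(372,97), giving centre ≈ (0.587, 0.026, 0.146) and yaw -0.034. Next: turn by 90°, pre-tilt by -0.3 rad, and go above the bar.

Call:
step_arm(plan=[{"dx": 0, "dy": 0, "dz": 0, "rx": 0, "ry": 0, "rz": -0.0909, "claw": 0.4}, {"dx": 0, "dy": 0, "dz": 0, "rx": 0, "ry": 0, "rz": -0.0909, "claw": 0.4}, {"dx": 0, "dy": 0, "dz": 0, "rx": 0, "ry": 0, "rz": -0.0909, "claw": 0.4}, {"dx": 0, "dy": 0, "dz": 0, "rx": 0, "ry": 0, "rz": -0.0909, "claw": 0.4}, {"dx": 0, "dy": 0, "dz": 0, "rx": 0, "ry": 0, "rz": -0.0909, "claw": 0.4}, {"dx": 0, "dy": 0, "dz": 0, "rx": 0, "ry": 0, "rz": -0.0909, "claw": 0.4}, {"dx": 0, "dy": 0, "dz": 0, "rx": 0, "ry": 0, "rz": -0.0909, "claw": 0.4}, {"dx": 0, "dy": 0, "dz": 0, "rx": 0, "ry": 0, "rz": -0.0909, "claw": 0.4}, {"dx": 0, "dy": 0, "dz": 0, "rx": 0, "ry": 0, "rz": -0.0909, "claw": 0.4}, {"dx": 0, "dy": 0, "dz": 0, "rx": 0, "ry": 0, "rz": -0.0909, "claw": 0.4}])

```text
time_s: 9.85
ee_pos: [0.4984, 0.0288, 0.2633]
eef_rot: [3.141, -0.0, 1.4]
force: [-0.1, 0.4, -0.7]
grip_width: 0.0562
grip_force: 0.0
```

Call:
step_arm(plan=[{"dx": 0, "dy": 0, "dz": 0, "rx": 0, "ry": 0, "rz": -0.0909, "claw": 0.4}, {"dx": 0, "dy": 0.29, "dz": 0, "rx": 0, "ry": 0, "rz": 0, "claw": 0.4}, {"dx": 0, "dy": 0.29, "dz": 0, "rx": 0, "ry": 0, "rz": 0, "claw": 0.4}, {"dx": 0, "dy": 0.28, "dz": 0, "rx": 0, "ry": 0, "rz": 0, "claw": 0.4}, {"dx": 0, "dy": 0, "dz": 0, "rx": -0.0637, "ry": 0, "rz": 0, "claw": 0.4}, {"dx": 0, "dy": 0, "dz": 0, "rx": -0.0637, "ry": 0, "rz": 0, "claw": 0.4}, {"dx": 0, "dy": 0, "dz": 0, "rx": -0.0637, "ry": 0, "rz": 0, "claw": 0.4}, {"dx": 0, "dy": 0, "dz": 0, "rx": 0, "ry": 0, "rz": 0, "claw": 0.4}, {"dx": 0, "dy": 0, "dz": 0, "rx": 0, "ry": 0, "rz": 0, "claw": 0.4}])

```text
time_s: 10.75
ee_pos: [0.5845, 0.0258, 0.2637]
eef_rot: [2.843, -0.0, 1.537]
force: [1.0, 0.7, 0.1]
grip_width: 0.0564
grip_force: 0.0
```

```bash
python3 - <<'E'
from h import *
o=telemetry.get_obs();p=viewer.camera("wrist");save(p,"w5")
R=Ro.from_euler("xyz",o["eef_rot"]).as_matrix();print(o["time_s"],o["ee_pos"],R.round(3),o["qpos"],o["grip_width"],o["force"]);stats(p,o)
H=np.array([.5869,.0258,.146]);g=o["ee_pos"]-.002*R[:,2]
print("to go (tool)",R.T@(H-g))
E
```

```text
10.75 [0.58446176 0.02584083 0.26374248] [[ 0.034  0.955  0.294]
 [ 0.999 -0.032 -0.01 ]
 [ 0.     0.295 -0.956]] [-0.01618577  0.18889035  1.5882743  -0.00587102  1.06551644  0.01971528] 0.05644250544942954 [1.04210761 0.74564752 0.1157466 ]
knob 411 [0.4979 0.0177 0.0487] [0.5058 0.0307 0.0598] [0.5133 0.0415 0.0645]
handle 1695 [ 0.5793 -0.0204  0.1365] [0.5861 0.0292 0.1489] [0.5941 0.0735 0.1526] dx/dy [0.03454417 0.58506524]
case top ((0.626089870929718, -0.025839701294898987), (0.28145265579223633, 0.20849119126796722), 87.98983001708984)
to go (tool) [ 3.45942339e-05 -3.23484012e-02  1.15237887e-01]
```

View pics/w5.png

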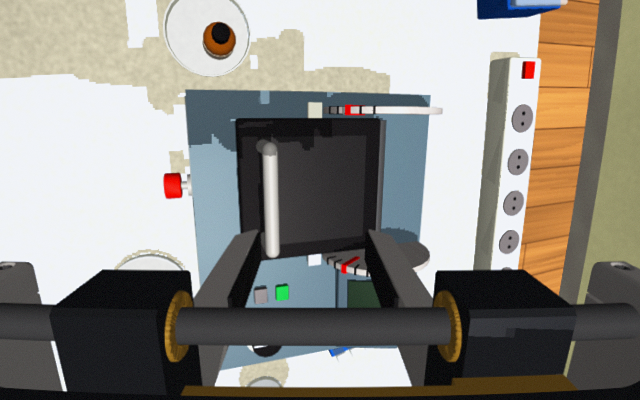

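The bar shows at (270,150)–(274,255) and the fingers will straddle it after a 32 mm tool-y shift. I'll descend along the tool axis and close.

Call:
step_arm(plan=[{"dx": 0, "dy": -0.165, "dz": 0, "rx": 0, "ry": 0, "rz": 0, "claw": 0.4}, {"dx": 0, "dy": -0.162, "dz": 0, "rx": 0, "ry": 0, "rz": 0, "claw": 0.4}, {"dx": 0, "dy": 0, "dz": 0.25, "rx": 0, "ry": 0, "rz": 0, "claw": 0.4}, {"dx": 0, "dy": 0, "dz": 0.25, "rx": 0, "ry": 0, "rz": 0, "claw": 0.4}, {"dx": 0, "dy": 0, "dz": 0.25, "rx": 0, "ry": 0, "rz": 0, "claw": 0.4}, {"dx": 0, "dy": 0, "dz": 0.2, "rx": 0, "ry": 0, "rz": 0, "claw": 0.4}, {"dx": 0, "dy": 0, "dz": 0.1, "rx": 0, "ry": 0, "rz": 0, "claw": 0.4}, {"dx": 0, "dy": 0, "dz": 0.1, "rx": 0, "ry": 0, "rz": 0, "claw": 0.4}, {"dx": 0, "dy": 0, "dz": 0, "rx": 0, "ry": 0, "rz": 0, "claw": 0.4}])

```text
time_s: 11.7
ee_pos: [0.5877, 0.0257, 0.1426]
eef_rot: [2.843, 0.0, 1.537]
force: [0.4, -0.4, -0.7]
grip_width: 0.0564
grip_force: 0.0
```

Call:
step_arm(plan=[{"dx": 0, "dy": 0, "dz": 0, "rx": 0, "ry": 0, "rz": 0, "claw": 1}, {"dx": 0, "dy": 0, "dz": 0, "rx": 0, "ry": 0, "rz": 0, "claw": 1}, {"dx": 0, "dy": 0, "dz": 0, "rx": 0, "ry": 0, "rz": 0, "claw": 1}, {"dx": 0, "dy": 0, "dz": 0, "rx": 0, "ry": 0, "rz": 0, "claw": 1}, {"dx": 0, "dy": 0, "dz": 0, "rx": 0, "ry": 0, "rz": 0, "claw": 1}, {"dx": 0, "dy": 0, "dz": 0, "rx": 0, "ry": 0, "rz": 0, "claw": 1}, {"dx": 0, "dy": 0, "dz": 0, "rx": 0, "ry": 0, "rz": 0, "claw": 1}, {"dx": 0, "dy": 0, "dz": 0, "rx": 0, "ry": 0, "rz": 0, "claw": 1}], grip_force=30)

```text
time_s: 12.5
ee_pos: [0.5863, 0.0257, 0.1428]
eef_rot: [2.846, 0.0, 1.537]
force: [-13.0, -0.9, 5.8]
grip_width: 0.0116
grip_force: 30.0
```

Gripped (11.6 mm wide). Now I relieve the side load and lift along the arc, turning with the cover at 0.03 rad per row.

Call:
step_arm(plan=[{"dx": 0, "dy": -0.012, "dz": 0, "rx": 0, "ry": 0, "rz": 0, "claw": 1}, {"dx": 0, "dy": 0.0232, "dz": -0.0295, "rx": 0.0191, "ry": 0, "rz": 0, "claw": 1}, {"dx": 0, "dy": 0.0232, "dz": -0.0295, "rx": 0.0191, "ry": 0, "rz": 0, "claw": 1}, {"dx": 0, "dy": 0.0232, "dz": -0.0295, "rx": 0.0191, "ry": 0, "rz": 0, "claw": 1}, {"dx": 0, "dy": 0.0232, "dz": -0.0295, "rx": 0.0191, "ry": 0, "rz": 0, "claw": 1}, {"dx": 0, "dy": 0, "dz": 0, "rx": 0, "ry": 0, "rz": 0, "claw": 1}])

```text
time_s: 13.1
ee_pos: [0.592, 0.0255, 0.1563]
eef_rot: [2.965, 0.0, 1.537]
force: [-7.4, -0.5, -2.3]
grip_width: 0.0113
grip_force: 30.0
```

Call:
step_arm(plan=[{"dx": 0, "dy": 0.0232, "dz": -0.0295, "rx": 0.0191, "ry": 0, "rz": 0, "claw": 1}, {"dx": 0, "dy": 0.0232, "dz": -0.0295, "rx": 0.0191, "ry": 0, "rz": 0, "claw": 1}, {"dx": 0, "dy": 0.0232, "dz": -0.0295, "rx": 0.0191, "ry": 0, "rz": 0, "claw": 1}, {"dx": 0, "dy": 0.0232, "dz": -0.0295, "rx": 0.0191, "ry": 0, "rz": 0, "claw": 1}, {"dx": 0, "dy": 0.0232, "dz": -0.0295, "rx": 0.0191, "ry": 0, "rz": 0, "claw": 1}, {"dx": 0, "dy": 0.0232, "dz": -0.0295, "rx": 0.0191, "ry": 0, "rz": 0, "claw": 1}, {"dx": 0, "dy": 0, "dz": 0, "rx": 0, "ry": 0, "rz": 0, "claw": 1}])

```text
time_s: 13.8
ee_pos: [0.6038, 0.0251, 0.1753]
eef_rot: [-3.138, 0.0, 1.537]
force: [-10.0, 0.4, 0.9]
grip_width: 0.0113
grip_force: 30.0
```

Call:
step_arm(plan=[{"dx": 0, "dy": -0.008, "dz": -0.006, "rx": 0, "ry": 0, "rz": 0, "claw": 1}, {"dx": 0, "dy": 0.0232, "dz": -0.0295, "rx": 0.0191, "ry": 0, "rz": 0, "claw": 1}, {"dx": 0, "dy": 0.0232, "dz": -0.0295, "rx": 0.0191, "ry": 0, "rz": 0, "claw": 1}, {"dx": 0, "dy": 0.0232, "dz": -0.0295, "rx": 0.0191, "ry": 0, "rz": 0, "claw": 1}, {"dx": 0, "dy": 0.0232, "dz": -0.0295, "rx": 0.0191, "ry": 0, "rz": 0, "claw": 1}, {"dx": 0, "dy": 0.0232, "dz": -0.0295, "rx": 0.0191, "ry": 0, "rz": 0, "claw": 1}, {"dx": 0, "dy": 0.0232, "dz": -0.0295, "rx": 0.0191, "ry": 0, "rz": 0, "claw": 1}, {"dx": 0, "dy": 0.0232, "dz": -0.0295, "rx": 0.0191, "ry": 0, "rz": 0, "claw": 1}, {"dx": 0, "dy": 0, "dz": 0, "rx": 0, "ry": 0, "rz": 0, "claw": 1}])

```text
time_s: 14.7
ee_pos: [0.6216, 0.0245, 0.1945]
eef_rot: [-2.929, 0.0, 1.537]
force: [-4.9, -1.1, -5.0]
grip_width: 0.0108
grip_force: 30.0
```

```bash
cat > ang.py <<'E'
from h import *
import sys
o=telemetry.get_obs();R=Ro.from_euler("xyz",o["eef_rot"]).as_matrix();g=np.array(o["ee_pos"])-.002*R[:,2]
yaw=-.034;ux=np.array([np.cos(yaw),np.sin(yaw),0])
g0=np.array([.5858,.0257,.1445])  # grasp point when gripped
hinge=np.array([.5865,.026,.145])+.118*ux+[0,0,-.045]
for nm,h in [("bar",hinge)]:
    v=g-h;print("theta",np.arctan2(v[2],-(v@ux))-.364,"r",np.hypot(v[2],v@ux),"tilt",np.arctan2(-R[:,2]@ux,-R[2,2])+.3)
print(o["time_s"],o["force"],o["grip_width"],g)
for n in ["wrist","side"]:
    p=viewer.camera(n);save(p,n+sys.argv[1])
    X=cloud(p,o);m=(abs((X-hinge)@ux)<.1)&(X[:,2]>.1)&(X[:,2]<.2)&(abs(X[:,1]-.025)<.1)
    i=p["img"].reshape(-1,3).astype(int)
    r=red(p)&m
    w=(i.min(1)>200)&(np.ptp(i,axis=1)<15)&m
    for s in (1,-1):
        side=(s*(X[:,1]-hinge[1])>.055)
        for nm,k in (("red",r&side),("white",w&side)):
            if k.sum()>3:
                Y=X[k]-hinge;a=np.arctan2(Y[:,2],-(Y@ux));print(n,s,nm,k.sum(),"ang",np.percentile(a,[5,50,95]).round(3),"mean pos",Y.mean(0).round(4))
E
python3 ang.py 6
```

```text
theta 0.4994881423746872 r 0.12691796565371385 tilt 0.5122099029389702
14.7 [-4.91087707 -1.05089582 -5.01289237] 0.010788685587051811 [0.62199854 0.02447203 0.19647209]
wrist 1 red 214 ang [0.568 0.643 0.837] mean pos [-0.0401  0.074   0.0334]
wrist 1 white 4 ang [2.368 2.68  2.685] mean pos [0.0517 0.0715 0.0302]
wrist -1 white 403 ang [1.617 1.879 2.257] mean pos [ 0.0158 -0.074   0.0532]
side -1 red 15 ang [0.549 0.609 0.649] mean pos [-0.0442 -0.0732  0.0288]
```

```bash
python3 - <<'E'
import cv2,numpy as np
a=cv2.imread("pics/wrist6.png")[0:200,180:480];b=cv2.imread("pics/side6.png")[140:215,310:430]
a=cv2.resize(a,(480,320),interpolation=2);b=cv2.resize(b,(448,280),interpolation=2);c=np.zeros((600,480,3),np.uint8);c[:320]=a;c[320:,:448]=b
cv2.imwrite("pics/c6.png",c)
E
```

```text
(no output)
```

View pics/c6.png

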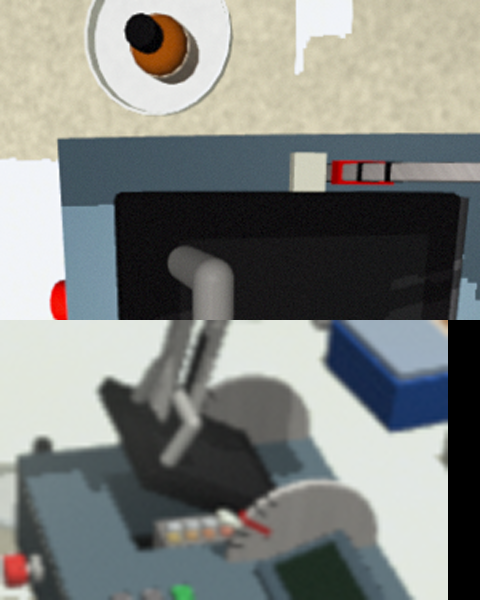

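Pointer is just short of the red mark on both sides (left pointer at px ≈ (372,107), mark at (395,108)), consistent with θ ≈ 0.50. I'll raise it by 0.1 rad more.

Call:
step_arm(plan=[{"dx": 0, "dy": 0.0258, "dz": -0.0324, "rx": 0.0212, "ry": 0, "rz": 0, "claw": 1}, {"dx": 0, "dy": 0.0258, "dz": -0.0324, "rx": 0.0212, "ry": 0, "rz": 0, "claw": 1}, {"dx": 0, "dy": 0.0258, "dz": -0.0324, "rx": 0.02, "ry": 0, "rz": 0, "claw": 1}, {"dx": 0, "dy": 0, "dz": 0, "rx": 0, "ry": 0, "rz": 0, "claw": 1}, {"dx": 0, "dy": 0, "dz": 0, "rx": 0, "ry": 0, "rz": 0, "claw": 1}])

```text
time_s: 15.3
ee_pos: [0.6315, 0.0241, 0.2024]
eef_rot: [-2.835, 0.0, 1.537]
force: [-0.8, -1.9, -12.4]
grip_width: 0.0112
grip_force: 30.0
```

```bash
sed -i 's/(i.min(1)>200)&(np.ptp(i,axis=1)<15)/(i.min(1)>150)\&(np.ptp(i,axis=1)<45)\&(i[:,0]-i[:,2]>6)/' ang.py; python3 ang.py 7; python3 - <<'E'
import cv2,numpy as np
a=cv2.imread("pics/wrist7.png")[80:140,330:480];b=cv2.imread("pics/side7.png")[155:205,340:420]
a=cv2.resize(a,(750,300),interpolation=2);b=cv2.resize(b,(480,300),interpolation=2);c=np.zeros((600,750,3),np.uint8);c[:300]=a;c[300:,:480]=b
cv2.imwrite("pics/c7.png",c)
E
```

```text
theta 0.5998927215333759 r 0.12695066778763137 tilt 0.6068691759840972
15.3 [ -0.7707207   -1.86664726 -12.37395876] 0.011225174188543182 [0.6320588  0.02411242 0.20427955]
wrist 1 red 171 ang [0.611 0.648 1.014] mean pos [-0.0387  0.0734  0.034 ]
wrist 1 white 1320 ang [0.627 1.471 1.996] mean pos [-0.0126  0.0732  0.0503]
wrist -1 white 370 ang [1.734 2.06  2.434] mean pos [ 0.0242 -0.0739  0.0495]
side -1 red 10 ang [0.544 0.595 0.619] mean pos [-0.0404 -0.0739  0.0252]
side -1 white 20 ang [0.602 0.634 1.498] mean pos [-0.0432 -0.0722  0.0452]
```

View pics/c7.png

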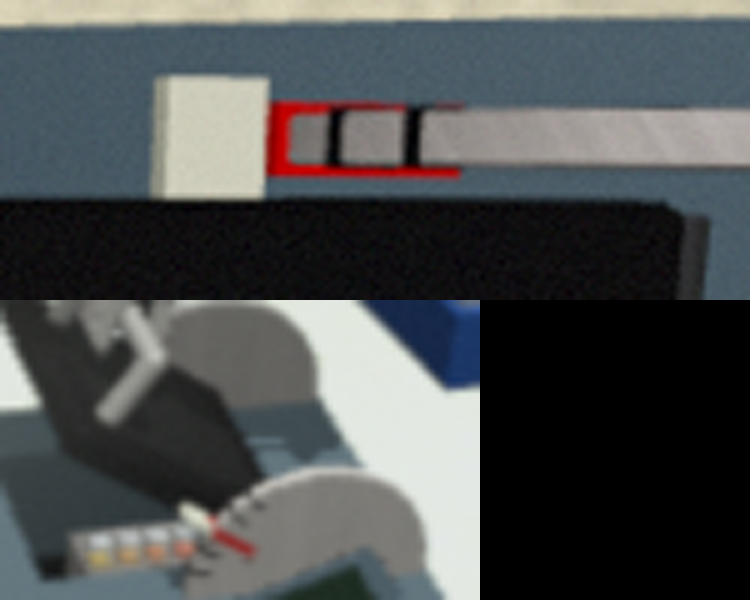

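The side view shows the white pointer (198,515 in the crop) exactly on the extended line of the red mark (210,522)–(255,552), and the geometry gives θ = 0.600. Settle, then hand in.

Call:
step_arm(plan=[{"dx": 0, "dy": 0, "dz": 0, "rx": 0, "ry": 0, "rz": 0, "claw": 1}, {"dx": 0, "dy": 0, "dz": 0, "rx": 0, "ry": 0, "rz": 0, "claw": 1}, {"dx": 0, "dy": 0, "dz": 0, "rx": 0, "ry": 0, "rz": 0, "claw": 1}, {"dx": 0, "dy": 0, "dz": 0, "rx": 0, "ry": 0, "rz": 0, "claw": 1}, {"dx": 0, "dy": 0, "dz": 0, "rx": 0, "ry": 0, "rz": 0, "claw": 1}])

```text
time_s: 15.9
ee_pos: [0.6317, 0.0241, 0.2026]
eef_rot: [-2.834, 0.0, 1.537]
force: [5.1, -2.1, -20.8]
grip_width: 0.0114
grip_force: 30.0
```

```bash
python3 ang.py 8 | head -2; python3 -c "
from station import hand_in
print(hand_in())"
```

```text
theta 0.6025333362923876 r 0.12702102204649368 tilt 0.607741311781641
15.9 [  5.14801828  -2.05631708 -20.79472104] 0.011407920407321574 [0.632295   0.02412484 0.20452827]
the job is handed in; nothing more can be done
None
```

The job is handed in, with no verdict returned. The red knob was pushed about 29 mm until it stopped hard (force rose past 30 N). The cover is now held by its bar at about 0.60 rad, with the right-hand pointer in line with its red mark in the side view, and nothing around it was touched as far as I could see. The wrist force was still rising while holding (about 12 N to 21 N, limit 120 N).

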